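# Screw the hose elbow into the clamped pump and clock its barb

### The job

Screw the brass hose elbow into the port on top of the pump held in the vice: drop its lugs through the two notches, then turn it clockwise, past where it begins to tighten, until its barb points the same way as the pump's inlet stub, directly above it, and let go. Go gently, do not force it and do not turn it well past the stub. Leave everything else on the table where it is.

Things in the scene. Friction and masses are not known exactly. Their poses are not given: they have to be found in the camera images.
- pump: small water pump clamped in a vice fixed to the table; origin on the table under the port's axis, z up. +x is the way the white inlet stub sticks out; the motor lies to -x, the jaws to +y and -y, the vice handle to +y. All but the port is below 75 mm. The port on top is an upright steel collar, 60 mm across, its flat rim 108 mm above the table.
- port_mouth (a point): centre of the port's mouth at rim height, x along the stub. Bore 31 mm, with two opposite notches, 7.6 mm wide, in the 3 to 6 mm thick rim. The lugs meet the notches when the elbow's barb points about 78 degrees counterclockwise (from above) of the stub; this differs by up to 22 degrees either way from pump to pump and is not measured: find it by look or feel.
- seal (a point): centre of the port's sprung rubber seal, 24 mm below the rim (7.5 N per mm). Between rim and seal two coarse thread ramps slope down clockwise, 2.9 mm per radian. Lugs in the notches, a screwed-in part turns freely for 35 to 55 degrees clockwise (counterclockwise it is blocked); then the ramps draw it down on the seal, resistance rises to 0.1 to 0.3 N m, and it stays where it is left.
- stub_end (a point): end of the level inlet stub (18 mm thick), on its axis, 109 mm from the port's axis, 46 mm above the table
- elbow_mid (a point): loose brass elbow, 79 mm tall, about 140 g, upright on the mat. The point: on its vertical axis, 55 mm above its foot, centre of its square block (26 x 26 mm, 31 to 79 mm above the foot); x along the level barb, z up. Under the block a flange 40 mm across (28 to 31 mm above the foot; keep fingertips above it) and a spigot 28 mm across with a tapered foot of 22 mm.
- elbow_lugs (a point): on the elbow's axis 13 mm above its foot: two round lugs, 6 mm thick, stick out of the spigot here to the elbow's +y and -y (square to the barb), 42 mm over their tips. Elbow_mid is 153 mm above the table with the lugs on the port's rim, 139 mm with the lugs through the notches and the foot on the seal, and 1 to 3.5 mm lower when screwed tight with the barb over the stub.
- barb_tip (a point): tip of the elbow's barb (a level ribbed tube 15 mm thick): 47 mm from the elbow's axis, at the height of elbow_mid
- nipple: straight brass hose nipple standing on the mat, 34 mm across, 54 mm tall; leave alone
- plug: low brass plug with a square head, 32 mm across, 24 mm tall, on the mat; leave alone
- multimeter: blue and yellow hand meter lying flat, 150 x 80 x 40 mm; leave alone
- screwdriver: screwdriver lying on the table; leave alone
- pliers: pliers with red handles lying on the table, 180 mm long; leave alone
- tape: flat black roll of tape, 64 mm across, 18 mm tall; leave alone
- jar: small clear jar, 48 mm across, 65 mm tall; leave alone

How it is judged:
By the outcome, as a careful person would: the job done as asked, in the order asked, and still so for the second after the job is handed in, with the robot touching nothing.
It also fails if it takes over 72 s, if anything falls off the work surface, if the arm or the gripper's body presses on something with over 40 N, if the wrist force passes 120 N, or if a joint passes its speed limit or range.

### The arm

A 7-joint arm with a two-finger parallel gripper is mounted at the origin on the work surface. World frame = base frame: x ahead of the robot, y to its left, z up, the work surface at z = 0. Lengths are in m, angles in rad, forces in N, time in s.
With the tool pointing down it reaches from about 0.4 to 0.85 m from the base axis. Payload 4.5 kg.
Tool frame: the origin (TCP) lies at the centre of the arm's flange, where the gripper is bolted on; the fingertips stand 166 mm ahead of it and the grasp point (between the pads) lies 147 mm ahead of it (r.grip_depth is the distance from the TCP to the grasp point, in m); z points along the fingers, y is the line along which they close (so a half turn about z gives the same grasp; the last joint's range is limited). The gripper opens to 88 mm and grips with 3 to 60 N. Pads are 18 mm wide; open, the fingers measure 123 mm over their backs; the gripper's body (75 mm by 187 mm) begins 45 mm behind the grasp point.
Start: joints at [-1.181, 0.689, -0.195, 1.565, 0.157, 0.902, -0.215], TCP at [0.218, 0.586, 0.405] pointing down, gripper open.
Joint ranges: [-3.01, 3.01], [-0.46, 2.08], [-1.47, 1.51], [0.13, 2.56], [-1, 4.14], [0.04, 2.09], [-2.66, 2.66]. Speed limits (rad/s): [2.57, 2.57, 3.14, 3.14, 3.14, 3.14, 3.14].

### API

Orientations are given as a unit quaternion [x, y, z, w].
In Python, from plant import status, cams, r, finder gives the robot as it stands.
- The arm moves only by the tool play_rows, never from a script. Its argument "rows" is a list of rows, each a list of 7 numbers: the opening in per cent of the stroke, from 0 (shut) to 100 (fully open), then the shift along the tool's x, y, z in m, then the turn, a rotation vector about the tool's x, y, z in degrees. A call has 1 to 8 rows; each row shifts and turns the commanded pose from where the row before left it, along the tool's axes as they then stand; what a row does not reach is not made up. A row lasts 1/8 s, in which the tool goes at most 62.5 mm and 10.7 degrees, less where a joint would pass 70% of its speed; a pose out of reach is approached as far as the arm can. A call with a gripper value outside its range is refused whole. The fingers move at their own pace and stop on an object; "grip_force" is the grip in N (left out, the last holds). Time passes only in rows, so rows that do not move let the fingers close. It gives the time, the measured TCP pose, the force, the opening and the grip force at its end, in the units of the state.
- status.get_state(): the state, without advancing time (a new reading comes with each control period).
- cams.snapshot(name): name is "scene" or "top"; returns the picture (384x512x3 uint8, red, green, blue); there is no depth.
- cams.camera_params(name): a dict with "vfov" (degrees; the focal length in pixels is half the picture's height over the tangent of half this angle, whatever the lens; pixels are square), "cx", "cy" (the principal point, pixels), "R" (3x3) and "t" (3): a world point X has camera coordinates R X + t. Camera axes: x right, y down, z forward; pixel columns grow to the right and rows downward; lengths in m; the calibration is good to about 2 mm. A picture is of the moment at which its call begins. camera_params takes no time and is no camera call.
- r.finish_job(): hands the job in; it is judged then, once.
Trained networks look in the newest picture that a camera, given by its name, has taken for a name from the list of things; names that differ only in an ending like _2 or _b are one class to them, and where a whole thing is asked for, a point or a joint stands for the part that bears it (a point fixed in the world has none). Each returns a list of dicts, best first, with "score" (0 to 1); they miss things now and then, are a little off and sometimes report something else, mostly with a low value. They report only what shows in the picture. A call takes as long as a camera call.
- finder.spot_in(camera, label): "at" ([x, y, z] in m, in the coordinates of the camera as it stood for that picture, good to about 4 mm: the middle of the surface that is visible of it).
- finder.regions_of(camera, label): "mask" (384x512 bool, what is visible of it).
The state is a dict: "clock": time; "q": joint angles; "qd": joint speeds; "joint_torque": joint torques, N m; "tool_pos": TCP position; "eef_rot": TCP orientation; "contact_force": force on the tool from outside, world axes, zero at the start; "moment": the same for the moment, N m; "opening": opening from 0.0 (shut) to 1.0 (fully open); "finger_force": force on a finger pad.
Only numpy, scipy, OpenCV 4.12 (cv2) and the standard library are available. Lean on these libraries where they do the work, as an engineer would, in place of code of your own. Each camera call takes 0.05 s, during which the arm holds its last target. There are 200 camera calls.

## Working session

There is one attempt and no reset: what is moved stays moved. The work goes in short steps, Python scripts to look and compute and a tool call to move; the robot and the scene stay as the last step left them, time stands still between calls to the robot, and variables do not carry over. Pictures are saved under pics/ and viewed, at most 10 in all, crops included, and the job is handed in when it is done.

Besides the shell and the picture viewer there is one more tool, called after "Emit:" by a JSON object that holds its "method" and its "body", one argument or row to a line. play_rows: Moves the arm, as the interface text tells. Its arguments: {"type":"object","properties":{"rows":{"type":"array","items":{"type":"array","items":{"type":"number"}}},"grip_force":{"type":"number"}},"required":["rows"]}

```bash
mkdir -p pics; cat > h.py <<'E'
import numpy as np,cv2
from scipy.spatial.transform import Rotation as Rn
from plant import status,cams,r,finder
def K(c):
    p=cams.camera_params(c);f=192/np.tan(np.radians(p["vfov"])/2);return p,f,np.array(p["R"]),np.array(p["t"])
def w(c,at):
    p,f,R,t=K(c);return R.T@(np.array(at)-t)
def px(c,X):
    p,f,R,t=K(c);a=R@np.array(X)+t;return np.array([p["cx"]+f*a[0]/a[2],p["cy"]+f*a[1]/a[2]])
def onz(c,uv,z):
    p,f,R,t=K(c);d=R.T@np.array([(uv[0]-p["cx"])/f,(uv[1]-p["cy"])/f,1]);o=-R.T@t;return o+d*(z-o[2])/d[2]
E
python3 - <<'E'
from h import *
ims=[]
for c in("scene","top"):
    im=cams.snapshot(c);cv2.imwrite(f"pics/{c}0.png",im[:,:,::-1])
    p,f,R,t=K(c);print(c,-R.T@t,p["vfov"],R.T[:,2])
    for l in("pump","port_mouth","stub_end","elbow_mid","barb_tip","elbow_lugs","nipple","multimeter","jar"):
        for d in finder.spot_in(c,l)[:2]:print(l,round(d["score"],2),w(c,d["at"]).round(3))
s=status.get_state();print(s)
E
```

```text
scene [1.20022514 0.2380043  0.79488866] 56.70973887479525 [-0.64934707 -0.20898505 -0.73121381]
pump 0.64 [ 0.599 -0.131  0.05 ]
port_mouth 0.84 [ 0.6   -0.132  0.052]
port_mouth 0.48 [0.788 0.072 0.038]
stub_end 0.76 [ 0.597 -0.136  0.052]
elbow_mid 0.48 [0.488 0.21  0.06 ]
barb_tip 0.72 [0.484 0.209 0.066]
elbow_lugs 0.72 [ 0.4   -0.049  0.021]
elbow_lugs 0.67 [0.485 0.208 0.067]
nipple 0.45 [0.449 0.112 0.03 ]
multimeter 0.64 [0.788 0.071 0.04 ]
jar 0.93 [0.409 0.436 0.046]
top [0.37824331 0.02969386 1.77136494] 45.21232977302242 [ 0.11050807  0.00565015 -0.99385917]
pump 0.94 [ 0.572 -0.142  0.055]
port_mouth 0.85 [ 0.575 -0.144  0.051]
stub_end 0.76 [ 0.571 -0.141  0.054]
barb_tip 0.62 [ 0.778 -0.081  0.014]
barb_tip 0.61 [0.445 0.113 0.024]
nipple 0.62 [0.443 0.115 0.022]
multimeter 0.81 [0.774 0.069 0.035]
multimeter 0.57 [ 0.777 -0.079  0.013]
jar 0.68 [0.395 0.437 0.061]
{'clock': 1.0, 'q': array([-1.18117262,  0.68907491, -0.19462411,  1.56529081,  0.15731898,
        0.90250242, -0.21510561]), 'qd': array([-1.73536009e-03, -1.22841233e-03,  9.12538870e-04,  9.24800604e-04,
       -1.83699640e-04, -1.04696406e-05,  2.85041848e-04]), 'joint_torque': array([ 1.45303457e-04, -5.27495134e+01, -1.26698501e+00, -1.53750408e+01,
       -5.18493250e-02, -8.71902103e-04,  2.93695287e-06]), 'tool_pos': array([0.2177007 , 0.58587234, 0.40476146]), 'eef_rot': array([1.76952137e-01, 9.84219456e-01, 5.57427884e-05, 3.89377728e-06]), 'contact_force': array([ 0.07990278, -0.82866991,  0.14737117]), 'moment': array([ 0.02745052, -0.00593499,  0.01596332]), 'finger_force': 0.0, 'opening': 0.9999229362732986}
```

View pics/scene0.png

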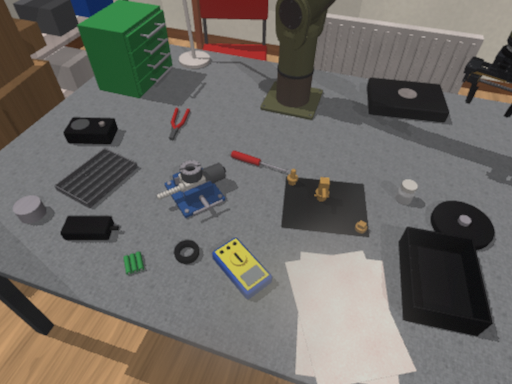

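View pics/top0.png

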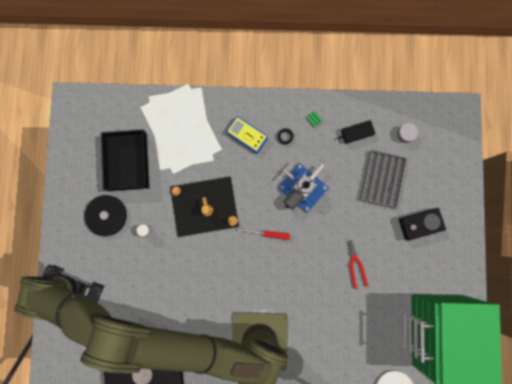

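Scene view: elbow at about (323,188), nipple (293,178), plug (362,227), and the pump with its port at (192,172). The top view has the elbow at (206,207) and the port at (305,185). I'll enlarge both in one composite.

```bash
python3 - <<'E'
from h import *
a=cv2.imread("pics/scene0.png");b=cv2.imread("pics/top0.png")
def crop(im,u,v,s=32):return cv2.resize(im[v-s:v+s,u-s:u+s],(384,288) if 0 else (300,300),interpolation=cv2.INTER_CUBIC)
cv2.imwrite("pics/comp.png",np.vstack([np.hstack([crop(a,323,188),crop(a,192,182,40)]),np.hstack([crop(b,206,207),crop(b,303,185)])]))
E
```

```text
(no output)
```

View pics/comp.png

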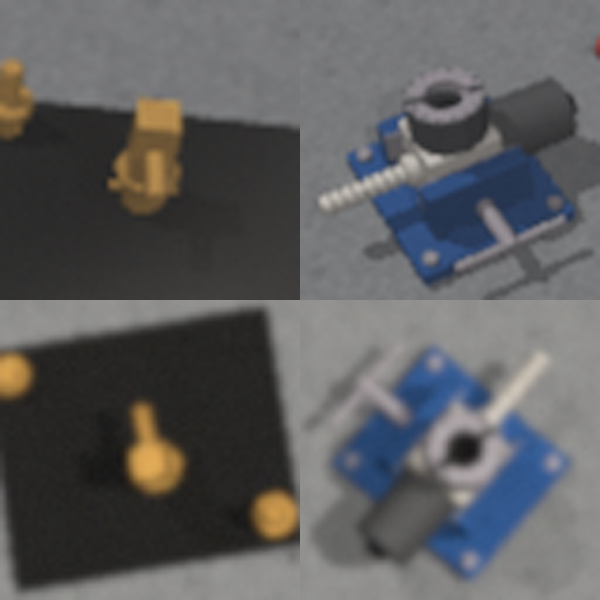

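The composite shows the elbow's barb pointing toward the scene camera and the stub running down-left in scene. Next I'll triangulate the points and unwrap the rim to find the notches.

```bash
python3 - <<'E'
from h import *
for n,uv,z in(("port scene",(190.9,167.9),.108),("port top",(306.2,183.9),.108),("stub scene",(158.1,196.1),.046),("stub top",(323,165.2),.046),("elb top-of-block scene",(324.7,180.5),.08),("elb top top",(206,209.6),.08),("barb top",(203.9,197.4),.056),("barb scene",(325,195.5),.056)):
    print(n,onz(n.split()[-1],uv,z).round(4))
# plan-view rectification at z=.108 of rim, both cameras + of elbow at block top
c=(onz("scene",(190.9,167.9),.108)+onz("top",(306.2,183.9),.108))/2
P=[]
for cam in("scene","top"):
    im=cv2.imread(f"pics/{cam}0.png")
    for ctr,z in((c,.108),(np.array([.487,.211]),.08)):
        g=np.linspace(-.045,.045,280)
        uv=np.array([[px(cam,[ctr[0]-a,ctr[1]-b,z]) for b in g] for a in g],np.float32)
        q=cv2.remap(im,uv[...,0],uv[...,1],cv2.INTER_CUBIC)
        for rr in(.015,.0305):cv2.circle(q,(140,140),int(rr/.09*280),(0,255,0) ,1)
        P.append(q)
cv2.imwrite("pics/rect.png",np.vstack([np.hstack(P[:2]),np.hstack(P[2:])]))
print(c)
E
```

```text
port scene [ 0.5803 -0.1488  0.108 ]
port top [ 0.5787 -0.1549  0.108 ]
stub scene [ 0.6577 -0.2208  0.046 ]
stub top [ 0.6591 -0.2242  0.046 ]
elb top-of-block scene [0.4773 0.2106 0.08  ]
elb top top [0.477  0.2082 0.08  ]
barb top [0.5237 0.2204 0.056 ]
barb scene [0.5104 0.2216 0.056 ]Traceback (most recent call last):
  File "<stdin>", line 11, in <module>
  File "h.py", line 9, in px
    p,f,R,t=K(c);a=R@np.array(X)+t;return np.array([p["cx"]+f*a[0]/a[2],p["cy"]+f*a[1]/a[2]])
            ~^^^
  File "h.py", line 5, in K
    p=cams.camera_params(c);f=192/np.tan(np.radians(p["vfov"])/2);return p,f,np.array(p["R"]),np.array(p["t"])
ValueError: time passes only in moves, steps and waits
```

```bash
sed -i 's/^def K(c):/from functools import lru_cache\n@lru_cache\ndef K(c):/' h.py; cat > rect.py <<'E'
from h import *
def rect(tag,ctrs,out,n=280,h=.045):
    P=[]
    for cam in("scene","top"):
        im=cv2.imread(f"pics/{cam}{tag}.png");row=[]
        for ctr,z in ctrs:
            g=np.linspace(-h,h,n)
            uv=np.array([[px(cam,[ctr[0]-a,ctr[1]-b,z]) for b in g] for a in g],np.float32)
            q=cv2.remap(im,uv[...,0],uv[...,1],cv2.INTER_CUBIC)
            for rr in(.0155,.030):cv2.circle(q,(n//2,n//2),int(rr/h/2*n),(0,255,0),1)
            row.append(q)
        P.append(np.hstack(row))
    cv2.imwrite(out,np.vstack(P))
E
python3 - <<'E'
from rect import *
print({k:v for k,v in cams.camera_params("scene").items() if k not in("R","t")})
rect("0",[((.5795,-.152),.108),((.477,.209),.08)],"pics/rect.png")
E
```

```text
{'vfov': 56.70973887479525, 'cx': 254.92096667194144, 'cy': 186.97202499347418}
```

View pics/rect.png

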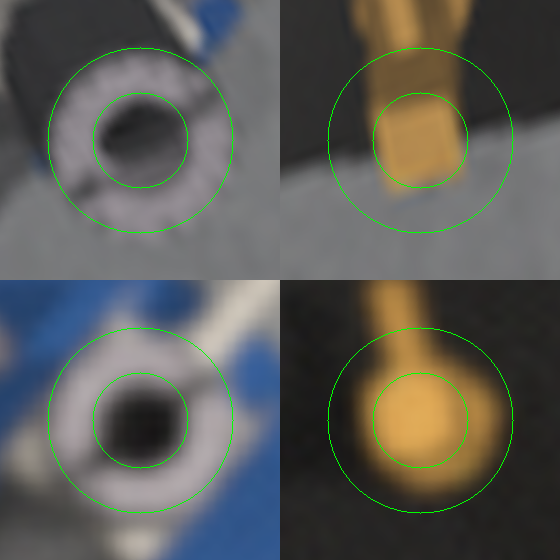

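The rectified rim puts the notches at yaw ≈ -53.5°, seen at (208,98)/(85,188) in scene and (198,383)/(88,466) in top. The stub yaw is ≈ -41.8° and the port is at (.5795,-.152). The elbow's axis is at (.4765,.209) with yaw ≈ 12°. Moving above the elbow.

Emit:
{"method": "play_rows", "body": {
  "rows": [
    [100,-0.0467,-0.0329,0.0131,0,0,0],
    [100,-0.0467,-0.0329,0.0131,0,0,0],
    [100,-0.0467,-0.0329,0.0131,0,0,0],
    [100,-0.0467,-0.0329,0.0131,0,0,0],
    [100,-0.0467,-0.0329,0.0131,0,0,0],
    [100,-0.0467,-0.0329,0.0131,0,0,0],
    [100,-0.0467,-0.0329,0.0131,0,0,0],
    [100,-0.0467,-0.0329,0.0131,0,0,0]
  ]
}}

```text
clock: 2.0
tool_pos: [0.4774, 0.2077, 0.2997]
eef_rot: [0.177, 0.984, 0.0, 0.0]
contact_force: [1.0, 0.4, -0.1]
opening: 1.003
finger_force: 0.0
```

Emit:
{"method": "play_rows", "body": {
  "rows": [
    [100,0,0,0,0,0,10.5],
    [100,0,0,0,0,0,10.5],
    [100,0,0,0,0,0,10.5],
    [100,0,0,0,0,0,10.5],
    [100,0,0,0,0,0,10.5],
    [100,0,0,0,0,0,10.5],
    [100,0,0,0,0,0,10.5]
  ]
}}

```text
clock: 2.88
tool_pos: [0.4764, 0.2093, 0.3]
eef_rot: [0.733, 0.681, 0.0, -0.0]
contact_force: [-0.4, 1.3, 0.9]
opening: 0.999
finger_force: 0.0
```

Emit:
{"method": "play_rows", "body": {
  "rows": [
    [100,0,0,0,0,0,10.5],
    [100,0,0,0,0,0,10.5],
    [100,0,0,0,0,0,10.5],
    [100,0,0,0,0,0,10.5],
    [100,0,0,0,0,0,10.5],
    [100,0,0,0,0,0,10.5],
    [100,0,0,0,0,0,10.5]
  ]
}}

```text
clock: 3.75
tool_pos: [0.4763, 0.2094, 0.3]
eef_rot: [0.994, 0.107, 0.0, -0.0]
contact_force: [0.6, -0.0, 0.2]
opening: 1.003
finger_force: 0.0
```

```bash
cat > st.py <<'E'
from h import *
import sys
s=status.get_state();R=Rn.from_quat(s["eef_rot"]).as_matrix();T=np.array(s["tool_pos"])
print(s["clock"],"T",T.round(4),"yawY",np.degrees(np.arctan2(R[1,1],R[0,1])).round(2),"zaxis",R[:,2].round(3),"q",s["q"].round(2),"F",s["contact_force"].round(2),"M",s["moment"].round(3),"op",round(s["opening"],3),s["finger_force"])
if len(sys.argv)>3: print("tool shift",(R.T@(np.array(list(map(float,sys.argv[1:4])))-T)).round(4))
E
python3 st.py .4765 .209 .206
```

```text
3.75 T [0.4763 0.2094 0.3   ] yawY -77.7 zaxis [ 0.     0.001 -1.   ] q [-0.76  0.77  0.44  1.99 -0.64  0.52 -1.22] F [ 0.64 -0.04  0.17] M [ 0.019  0.186 -0.04 ] op 1.003 0.0
tool shift [0.     0.0004 0.094 ]
```

Emit:
{"method": "play_rows", "body": {
  "rows": [
    [100,0,0,0.02,0,0,0],
    [100,0,0,0.02,0,0,0],
    [100,0,0,0.018,0,0,0],
    [100,0,0,0.014,0,0,0],
    [100,0,0,0.012,0,0,0],
    [100,0,0,0.01,0,0,0],
    [100,0,0,0,0,0,0]
  ]
}}

```text
clock: 4.62
tool_pos: [0.4761, 0.209, 0.2054]
eef_rot: [0.994, 0.11, -0.0, -0.0]
contact_force: [-0.2, 0.3, -0.4]
opening: 0.999
finger_force: 0.0
```

Emit:
{"method": "play_rows", "body": {
  "rows": [
    [15,0,0,0,0,0,0],
    [15,0,0,0,0,0,0],
    [15,0,0,0,0,0,0],
    [15,0,0,0,0,0,0],
    [15,0,0,0,0,0,0],
    [15,0,0,0,0,0,0],
    [15,0,0,0,0,0,0],
    [15,0,0,0,0,0,0]
  ],
  "grip_force": 30
}}

```text
clock: 5.62
tool_pos: [0.4762, 0.2091, 0.2059]
eef_rot: [0.994, 0.11, 0.0, -0.0]
contact_force: [0.1, -0.1, 0.5]
opening: 0.292
finger_force: 30.0
```

```bash
python3 st.py
```

```text
5.625 T [0.4762 0.2091 0.2059] yawY -77.38 zaxis [ 0.  0. -1.] q [-0.65  0.91  0.25  2.02 -0.75  0.29 -1.12] F [ 0.14 -0.09  0.52] M [0.044 0.15  0.008] op 0.292 29.98871329240501
```

Emit:
{"method": "play_rows", "body": {
  "rows": [
    [15,0,0,-0.008,0,0,0],
    [15,0,0,-0.02,0,0,0],
    [15,0,0,-0.026,0,0,0],
    [15,0,0,-0.03,0,0,0],
    [15,0,0,-0.03,0,0,0],
    [15,0,0,-0.026,0,0,0],
    [15,0,0,-0.02,0,0,0],
    [15,0,0,0,0,0,0]
  ]
}}

```text
clock: 6.62
tool_pos: [0.4764, 0.209, 0.3672]
eef_rot: [0.994, 0.11, 0.001, -0.0]
contact_force: [-0.5, -0.2, -1.9]
opening: 0.295
finger_force: 30.0
```

```bash
python3 st.py .5795 -.152 .366
```

```text
6.625 T [0.4764 0.209  0.3672] yawY -77.38 zaxis [ 0.003  0.001 -1.   ] q [-0.83  0.67  0.56  1.94 -0.56  0.68 -1.28] F [-0.46 -0.21 -1.87] M [-0.029  0.123 -0.   ] op 0.295 29.988778472179547
tool shift [0.0218 0.3748 0.0011]
```

Emit:
{"method": "play_rows", "body": {
  "rows": [
    [15,0.0014,0.0238,0,0,0,0],
    [15,0.003,0.053,0,0,0,0],
    [15,0.0034,0.057,0,0,0,0],
    [15,0.0034,0.058,0,0,0,0],
    [15,0.0034,0.058,0,0,0,0],
    [15,0.0034,0.057,0,0,0,0],
    [15,0.0026,0.047,0,0,0,0],
    [15,0.0012,0.021,0,0,0,0]
  ]
}}

```text
clock: 7.62
tool_pos: [0.5789, -0.1551, 0.365]
eef_rot: [0.994, 0.108, -0.001, 0.0]
contact_force: [-0.2, 0.9, -1.3]
opening: 0.292
finger_force: 30.0
```

Emit:
{"method": "play_rows", "body": {
  "rows": [
    [15,0,0,0,0,0,-6],
    [15,0,0,0,0,0,-6],
    [15,0,0,0,0,0,-6],
    [15,0,0,0,0,0,-6],
    [15,0,0,0,0,0,0],
    [15,0,0,0,0,0,0]
  ]
}}

```text
clock: 8.38
tool_pos: [0.5793, -0.1512, 0.3655]
eef_rot: [0.95, 0.314, -0.0, -0.001]
contact_force: [-0.2, -0.8, -0.9]
opening: 0.293
finger_force: 30.0
```

```bash
python3 st.py .5795 -.152 .32
python3 - <<'E'
from rect import *
for c in("scene","top"):cv2.imwrite(f"pics/{c}1.png",cams.snapshot(c)[:,:,::-1])
im=cv2.imread("pics/scene1.png");cv2.imwrite("pics/c1.png",cv2.resize(im[70:230,100:300],(800,640))[:600])
E
```

```text
8.375 T [ 0.5793 -0.1512  0.3655] yawY -53.43 zaxis [-0.001  0.001 -1.   ] q [-0.02  0.73  0.36  1.71 -0.35  0.77 -0.43] F [-0.15 -0.79 -0.95] M [-0.065  0.125 -0.035] op 0.293 29.98878129059449
tool shift [-0.0003  0.0008  0.0455]
```

View pics/c1.png

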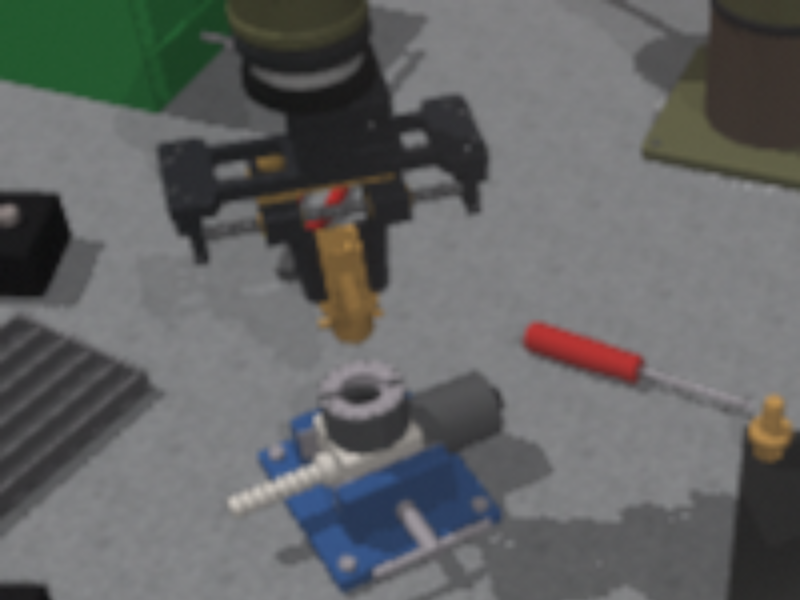

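The elbow is held upright over the port, its lugs at crop (322,322) and (380,312). The rim centre is at about (364,390). Checking the sideways offset.

```bash
python3 - <<'E'
from h import *
f=lambda u,v:(100+u/4,70+v/4)
T=[.5793,-.1512,.3655]
print("lugs pred px",px("scene",[T[0],T[1],.1745]),"seen",f(351,317), "mid lug plane", onz("scene",f(351,317),.1745))
a=onz("scene",f(322,322),.1745);b=onz("scene",f(380,312),.1745);print("lug yaw",np.degrees(np.arctan2(*(b-a)[1::-1])),np.linalg.norm(b-a))
print("rim",px("scene",[.5795,-.152,.108]),f(364,390))
a=onz("scene",f(326,402),.108);b=onz("scene",f(404,380),.108);print("notch yaw",np.degrees(np.arctan2(*(b-a)[1::-1])),np.linalg.norm(b-a))
im=cv2.imread("pics/scene1.png");t=finder.regions_of("scene","elbow_mid")
for d in t[:2]:
    v,u=np.nonzero(d["mask"]);print(d["score"],len(u),u.min(),u.max(),v.min(),v.max())
E
```

```text
lugs pred px [187.23640752 149.26283253] seen (187.75, 149.25) mid lug plane [ 0.57880479 -0.14994954  0.1745    ]
lug yaw 124.55890577949154 0.0383001076845654
rim [189.98124598 167.45376427] (191.0, 167.5)
notch yaw 132.42335844291358 0.055983173613973876
0.86 329 179 194 126 154
0.4 2435 157 225 159 216
```

Emit:
{"method": "play_rows", "body": {
  "rows": [
    [15,0,0,0.01,0,0,0],
    [15,0,0,0.014,0,0,0],
    [15,0,0,0.014,0,0,0],
    [15,0,0,0.01,0,0,0],
    [15,0,0,0.006,0,0,0],
    [15,0,0,0.004,0,0,0],
    [15,0,0,0,0,0,0],
    [15,0,0,0,0,0,0]
  ]
}}

```text
clock: 9.52
tool_pos: [0.5789, -0.1525, 0.308]
eef_rot: [0.949, 0.314, -0.0, 0.0]
contact_force: [-1.9, -2.2, -2.0]
opening: 0.291
finger_force: 30.0
```

```bash
python3 st.py .5795 -.151 .302
```

```text
9.525 T [ 0.5789 -0.1525  0.308 ] yawY -53.42 zaxis [-0.001 -0.001 -1.   ] q [ 0.    0.81  0.32  1.75 -0.38  0.65 -0.4 ] F [-1.93 -2.25 -1.98] M [-0.483  0.68   0.005] op 0.291 29.98879350023344
tool shift [ 0.0014 -0.0008  0.006 ]
```

Emit:
{"method": "play_rows", "body": {
  "rows": [
    [15,-0.0014,0.0005,0,0,0,0],
    [15,0,0,0.001,0,0,0],
    [15,0,0,0.001,0,0,0],
    [15,0,0,0.001,0,0,0],
    [15,0,0,0.001,0,0,0],
    [15,0,0,0.001,0,0,0],
    [15,0,0,0,0,0,0]
  ]
}}

```text
clock: 10.4
tool_pos: [0.578, -0.1539, 0.3057]
eef_rot: [0.95, 0.314, 0.0, 0.0]
contact_force: [-7.9, 0.5, 19.9]
opening: 0.295
finger_force: 30.0
```

```bash
python3 st.py .5795 -.151 .302
```

```text
10.4 T [ 0.578  -0.1539  0.3057] yawY -53.43 zaxis [ 0.001  0.    -1.   ] q [ 0.01  0.81  0.31  1.75 -0.38  0.64 -0.39] F [-7.94  0.49 19.89] M [0.284 1.808 0.074] op 0.295 29.991288326564245
tool shift [ 0.0029 -0.0014  0.0037]
```

Emit:
{"method": "play_rows", "body": {
  "rows": [
    [15,0,0,-0.002,0,0,0],
    [15,0,0,-0.003,0,0,0],
    [15,0,0,0,0,0,0],
    [15,0,0,0,0,0,0]
  ]
}}

```text
clock: 10.9
tool_pos: [0.5789, -0.153, 0.308]
eef_rot: [0.949, 0.314, 0.0, 0.0]
contact_force: [-0.4, 0.4, 1.9]
opening: 0.293
finger_force: 30.0
```

```bash
python3 st.py .5795 -.151 .302
python3 - <<'E'
from rect import *
for c in("scene","top"):cv2.imwrite(f"pics/{c}2.png",cams.snapshot(c)[:,:,::-1])
im=cv2.imread("pics/scene2.png");cv2.imwrite("pics/c2.png",cv2.resize(im[125:205,140:240],(800,640),interpolation=cv2.INTER_CUBIC)[:600])
E
python3 st.py
```

```text
10.9 T [ 0.5789 -0.153   0.308 ] yawY -53.37 zaxis [ 0.001  0.    -1.   ] q [ 0.01  0.81  0.32  1.75 -0.38  0.65 -0.39] F [-0.44  0.41  1.93] M [-0.088  0.409  0.01 ] op 0.293 29.988650113809854
tool shift [ 0.0017 -0.0013  0.006 ]
11.0 T [ 0.5788 -0.1531  0.3079] yawY -53.37 zaxis [ 0.001  0.    -1.   ] q [ 0.01  0.81  0.32  1.75 -0.38  0.65 -0.39] F [-1.15 -0.46  0.9 ] M [-0.089  0.34   0.034] op 0.295 29.9886377051007
```

View pics/c2.png

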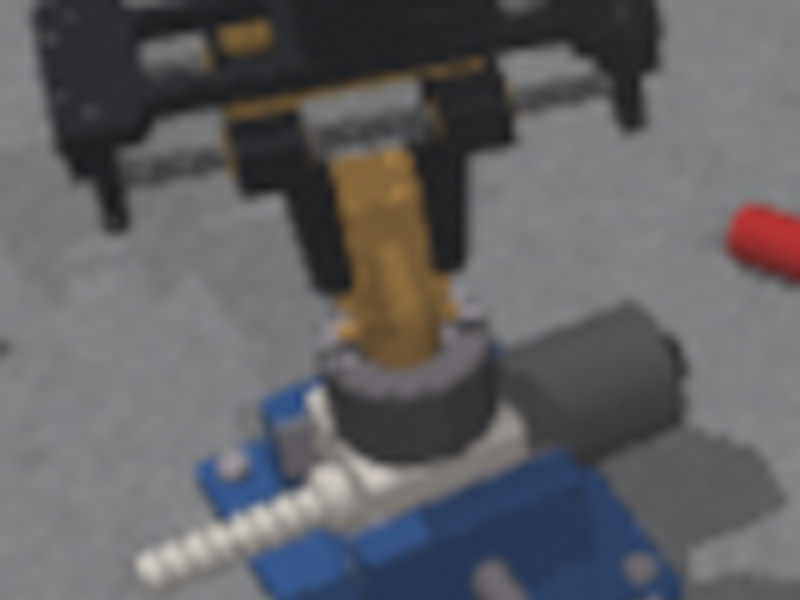

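The close view shows both lugs just above the rim at (347,328)/(450,308). The elbow sits about 2.5 mm left (image) of the rim centre at ~(408,350), so I'll shift right and lower again.

Emit:
{"method": "play_rows", "body": {
  "rows": [
    [15,0.0007,-0.0026,0,0,0,0],
    [15,0,0,0,0,0,0],
    [15,0,0,0.001,0,0,0],
    [15,0,0,0.001,0,0,0],
    [15,0,0,0.001,0,0,0],
    [15,0,0,0.001,0,0,0],
    [15,0,0,0.001,0,0,0],
    [15,0,0,0,0,0,0]
  ]
}}

```text
clock: 12.0
tool_pos: [0.5768, -0.1524, 0.3033]
eef_rot: [0.95, 0.313, -0.001, 0.001]
contact_force: [-2.7, -4.9, 1.6]
opening: 0.288
finger_force: 30.0
```

```bash
python3 st.py .578 -.1505 .302
```

```text
12.0 T [ 0.5768 -0.1524  0.3033] yawY -53.48 zaxis [-0.001 -0.002 -1.   ] q [ 0.    0.81  0.31  1.76 -0.38  0.63 -0.39] F [-2.68 -4.9   1.64] M [-1.264  0.68   0.005] op 0.288 29.990239762701094
tool shift [ 0.0021 -0.0008  0.0012]
```

Emit:
{"method": "play_rows", "body": {
  "rows": [
    [15,-0.001,0.0005,0,0,0,0],
    [15,0,0,0.001,0,0,0],
    [15,0,0,0.001,0,0,0],
    [15,0,0,0.001,0,0,0],
    [15,0,0,0,0,0,0]
  ]
}}

```text
clock: 12.62
tool_pos: [0.5766, -0.1526, 0.2997]
eef_rot: [0.95, 0.314, -0.001, 0.001]
contact_force: [-2.1, -5.0, 0.3]
opening: 0.293
finger_force: 30.0
```

```bash
python3 st.py .578 -.1505 .302
```

```text
12.625 T [ 0.5766 -0.1526  0.2997] yawY -53.43 zaxis [-0.001 -0.001 -1.   ] q [ 0.01  0.82  0.31  1.76 -0.39  0.63 -0.39] F [-2.1  -4.95  0.3 ] M [-1.227  0.692 -0.052] op 0.293 29.990160854067653
tool shift [ 0.0024 -0.0009 -0.0023]
```

Emit:
{"method": "play_rows", "body": {
  "rows": [
    [15,-0.001,0.0006,0,0,0,0],
    [15,0,0,0.001,0,0,0],
    [15,0,0,0.001,0,0,0],
    [15,0,0,0.001,0,0,0],
    [15,0,0,0.001,0,0,0],
    [15,0,0,0,0,0,0]
  ]
}}

```text
clock: 13.38
tool_pos: [0.5759, -0.1529, 0.2956]
eef_rot: [0.949, 0.314, -0.001, -0.0]
contact_force: [-2.4, -4.7, 1.4]
opening: 0.296
finger_force: 30.0
```

```bash
python3 st.py .578 -.1505 .288
```

```text
13.375 T [ 0.5759 -0.1529  0.2956] yawY -53.4 zaxis [-0.002  0.    -1.   ] q [ 0.01  0.82  0.3   1.76 -0.39  0.62 -0.39] F [-2.44 -4.7   1.4 ] M [-1.009  0.911  0.04 ] op 0.296 29.988877259893343
tool shift [ 0.0031 -0.0007  0.0076]
```

Emit:
{"method": "play_rows", "body": {
  "rows": [
    [15,-0.0012,0.0005,0,0,0,0],
    [15,0,0,0.001,0,0,0],
    [15,0,0,0.001,0,0,0],
    [15,0,0,0.001,0,0,0],
    [15,0,0,0.001,0,0,0],
    [15,0,0,0.001,0,0,0],
    [15,0,0,0,0,0,0]
  ]
}}

```text
clock: 14.25
tool_pos: [0.5763, -0.1535, 0.2908]
eef_rot: [0.949, 0.314, 0.0, -0.0]
contact_force: [0.3, -0.6, -0.9]
opening: 0.291
finger_force: 30.0
```

```bash
python3 st.py .578 -.1505 .288
```

```text
14.25 T [ 0.5763 -0.1535  0.2908] yawY -53.36 zaxis [ 0.001  0.001 -1.   ] q [ 0.02  0.83  0.3   1.77 -0.39  0.61 -0.38] F [ 0.27 -0.6  -0.86] M [-0.086  0.138 -0.038] op 0.291 29.988919120514765
tool shift [ 0.0032 -0.0013  0.0028]
```

Emit:
{"method": "play_rows", "body": {
  "rows": [
    [15,0,0,0.001,0,0,0],
    [15,0,0,0.0008,0,0,0],
    [15,0,0,0,0,0,0],
    [15,0,0,0,0,0,0]
  ]
}}

```text
clock: 14.75
tool_pos: [0.576, -0.1539, 0.2891]
eef_rot: [0.949, 0.314, 0.0, -0.0]
contact_force: [0.8, 0.1, -1.2]
opening: 0.293
finger_force: 30.0
```

```bash
python3 st.py
```

```text
14.75 T [ 0.576  -0.1539  0.2891] yawY -53.39 zaxis [ 0.  0. -1.] q [ 0.02  0.83  0.3   1.77 -0.39  0.6  -0.38] F [ 0.78  0.14 -1.17] M [ 0.005  0.175 -0.015] op 0.293 29.988821796141565
```

Emit:
{"method": "play_rows", "body": {
  "rows": [
    [15,0,0,0.0008,0,0,0],
    [15,0,0,0.0007,0,0,0],
    [15,0,0,0,0,0,0],
    [15,0,0,0,0,0,0]
  ]
}}

```text
clock: 15.25
tool_pos: [0.5759, -0.1539, 0.2876]
eef_rot: [0.949, 0.314, 0.0, -0.0]
contact_force: [-0.3, -0.1, -0.3]
opening: 0.288
finger_force: 30.0
```

```bash
python3 st.py
```

```text
15.25 T [ 0.5759 -0.1539  0.2876] yawY -53.39 zaxis [-0.  0. -1.] q [ 0.02  0.83  0.3   1.77 -0.39  0.6  -0.38] F [-0.28 -0.07 -0.34] M [-0.029  0.14  -0.021] op 0.288 29.988757943501696
```

Emit:
{"method": "play_rows", "body": {
  "rows": [
    [15,0,0,0.0007,0,0,0],
    [15,0,0,0.0005,0,0,0],
    [15,0,0,0,0,0,0],
    [15,0,0,0,0,0,0]
  ]
}}

```text
clock: 15.75
tool_pos: [0.5759, -0.1539, 0.2864]
eef_rot: [0.949, 0.314, -0.0, -0.0]
contact_force: [-0.2, 0.0, -1.9]
opening: 0.295
finger_force: 30.0
```

```bash
python3 st.py
```

```text
15.75 T [ 0.5759 -0.1539  0.2864] yawY -53.39 zaxis [-0.  0. -1.] q [ 0.02  0.83  0.3   1.77 -0.39  0.6  -0.38] F [-0.21  0.   -1.88] M [-0.032  0.159 -0.012] op 0.295 29.988765420857817
```

Emit:
{"method": "play_rows", "body": {
  "rows": [
    [15,0,0,0.0008,0,0,0],
    [15,0,0,0.0007,0,0,0],
    [15,0,0,0,0,0,0],
    [15,0,0,0,0,0,0]
  ]
}}

```text
clock: 16.25
tool_pos: [0.576, -0.1539, 0.2852]
eef_rot: [0.949, 0.314, 0.0, 0.0]
contact_force: [-1.0, -0.6, 3.2]
opening: 0.292
finger_force: 30.0
```

```bash
python3 st.py
python3 - <<'E'
from h import *
im=cams.snapshot("scene")[:,:,::-1];cv2.imwrite("pics/scene3.png",im)
cv2.imwrite("pics/c3.png",cv2.resize(im[125:205,140:240],(800,640),interpolation=cv2.INTER_CUBIC)[:600])
E
```

```text
16.25 T [ 0.576  -0.1539  0.2852] yawY -53.39 zaxis [ 0.  0. -1.] q [ 0.02  0.84  0.29  1.77 -0.39  0.59 -0.38] F [-1.02 -0.59  3.24] M [0.066 0.366 0.044] op 0.292 29.988752086646855
```

View pics/c3.png

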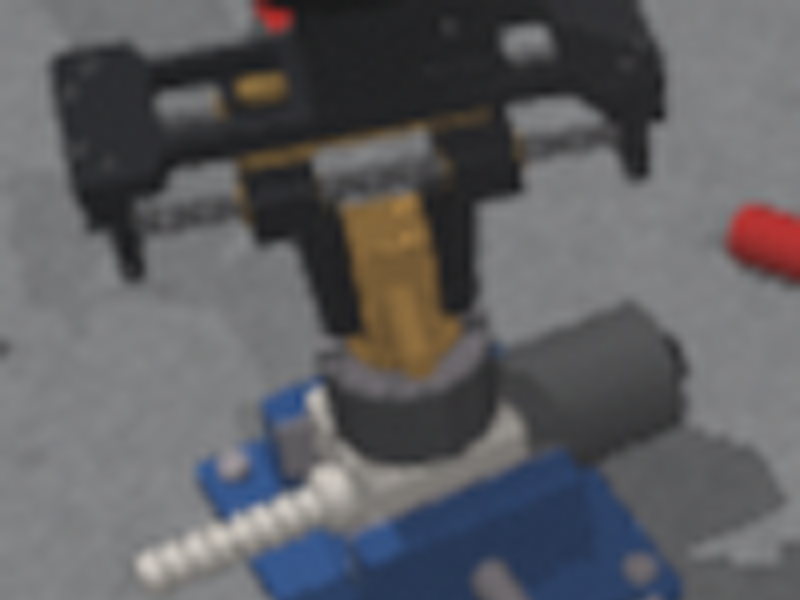

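The elbow has seated on the seal: light upward force, flange just above the rim. Now turning clockwise, starting with the free part.

Emit:
{"method": "play_rows", "body": {
  "rows": [
    [15,0,0,0,0,0,2],
    [15,0,0,0,0,0,4],
    [15,0,0,0,0,0,4],
    [15,0,0,0,0,0,4],
    [15,0,0,0,0,0,4],
    [15,0,0,0,0,0,4],
    [15,0,0,0,0,0,4],
    [15,0,0,0,0,0,2]
  ]
}}

```text
clock: 17.3
tool_pos: [0.5762, -0.1534, 0.285]
eef_rot: [0.997, 0.074, 0.0, -0.0]
contact_force: [-0.3, 1.7, 4.2]
opening: 0.293
finger_force: 30.0
```

```bash
python3 st.py
```

```text
17.3 T [ 0.5762 -0.1534  0.285 ] yawY -81.47 zaxis [ 0.001  0.001 -1.   ] q [-0.05  0.86  0.43  1.77 -0.56  0.63 -0.72] F [-0.27  1.71  4.25] M [0.378 0.282 0.018] op 0.293 29.989607086172327
```

Emit:
{"method": "play_rows", "body": {
  "rows": [
    [15,0,0,0,0,0,3],
    [15,0,0,0,0,0,3],
    [15,0,0,0,0,0,3],
    [15,0,0,0,0,0,3],
    [15,0,0,0.0001,0,0,3],
    [15,0,0,0.0001,0,0,3],
    [15,0,0,0,0,0,0]
  ]
}}

```text
clock: 18.18
tool_pos: [0.5761, -0.1535, 0.2848]
eef_rot: [0.997, -0.083, 0.0, -0.0]
contact_force: [-1.1, 2.3, 6.7]
opening: 0.293
finger_force: 30.0
```

```bash
python3 st.py
```

```text
18.175 T [ 0.5761 -0.1535  0.2848] yawY -99.47 zaxis [ 0.     0.001 -1.   ] q [-0.1   0.88  0.51  1.78 -0.66  0.66 -0.94] F [-1.11  2.27  6.67] M [0.54  0.281 0.012] op 0.293 29.989281765301712
```

Emit:
{"method": "play_rows", "body": {
  "rows": [
    [15,0,0,0.0001,0,0,3],
    [15,0,0,0.0001,0,0,3],
    [15,0,0,0.0001,0,0,3],
    [15,0,0,0.0002,0,0,3],
    [15,0,0,0.0002,0,0,3],
    [15,0,0,0,0,0,0]
  ]
}}

```text
clock: 18.92
tool_pos: [0.5761, -0.153, 0.2843]
eef_rot: [0.977, -0.212, -0.0, -0.001]
contact_force: [-1.1, 3.8, 7.9]
opening: 0.29
finger_force: 30.0
```

```bash
python3 st.py
```

```text
18.925 T [ 0.5761 -0.153   0.2843] yawY -114.44 zaxis [ 0.     0.002 -1.   ] q [-0.13  0.9   0.58  1.78 -0.74  0.7  -1.13] F [-1.09  3.77  7.92] M [ 0.782  0.348 -0.019] op 0.29 29.988763737492263
```

Emit:
{"method": "play_rows", "body": {
  "rows": [
    [15,-0.0004,-0.0006,0,0,0,0],
    [15,0,0,0,0,0,3],
    [15,0,0,0,0,0,3],
    [15,0,0,0.0001,0,0,3],
    [15,0,0,0.0001,0,0,3],
    [15,0,0,0,0,0,0]
  ]
}}

```text
clock: 19.68
tool_pos: [0.5758, -0.1523, 0.284]
eef_rot: [0.95, -0.313, -0.0, -0.001]
contact_force: [-0.9, 3.8, 7.4]
opening: 0.292
finger_force: 30.0
```

```bash
python3 st.py
```

```text
19.675 T [ 0.5758 -0.1523  0.284 ] yawY -126.44 zaxis [-0.     0.002 -1.   ] q [-0.16  0.92  0.64  1.78 -0.8   0.72 -1.29] F [-0.93  3.83  7.37] M [0.798 0.436 0.047] op 0.292 29.989877468906343
```

Emit:
{"method": "play_rows", "body": {
  "rows": [
    [15,-0.0002,-0.0004,-0.0003,0,0,2],
    [15,0,0,-0.0003,0,0,2],
    [15,0,0,-0.0002,0,0,1.3],
    [15,0,0,0,0,0,0],
    [15,0,0,0,0,0,0]
  ]
}}

```text
clock: 20.3
tool_pos: [0.5757, -0.1519, 0.284]
eef_rot: [0.935, -0.356, -0.001, -0.001]
contact_force: [-1.2, 4.9, 0.5]
opening: 0.292
finger_force: 30.0
```

```bash
python3 st.py
python3 - <<'E'
from h import *
s=cams.snapshot("scene")[:,:,::-1];t=cams.snapshot("top")[:,:,::-1];cv2.imwrite("pics/scene4.png",s);cv2.imwrite("pics/top4.png",t)
cv2.imwrite("pics/c4.png",np.hstack([cv2.resize(s[135:215,140:220],(400,400),interpolation=cv2.INTER_CUBIC),cv2.resize(t[150:214,270:334],(400,400),interpolation=cv2.INTER_CUBIC)]))
E
```

```text
20.3 T [ 0.5757 -0.1519  0.284 ] yawY -131.65 zaxis [-0.001  0.002 -1.   ] q [-0.17  0.92  0.66  1.78 -0.82  0.74 -1.36] F [-1.22  4.87  0.46] M [1.121 0.394 0.111] op 0.292 30.00075517455116
```

View pics/c4.png

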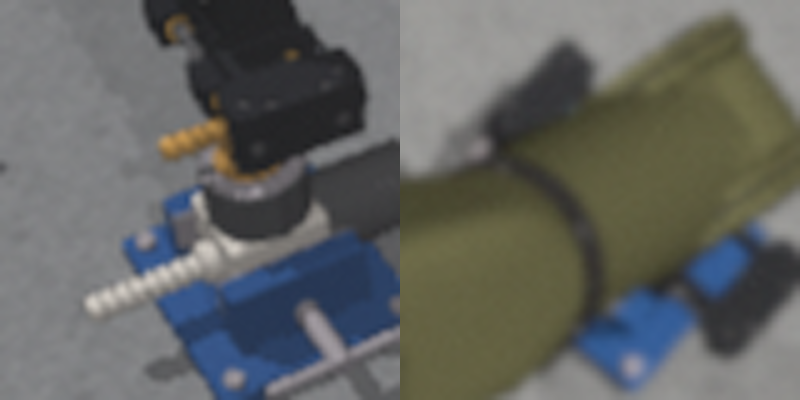

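Emit:
{"method": "play_rows", "body": {
  "rows": [
    [60,0,0,0,0,0,0],
    [80,0,0,0,0,0,0],
    [80,0,0,0,0,0,0],
    [80,0,0,0,0,0,0],
    [80,0,0,-0.01,0,0,0],
    [80,0,0,-0.03,0,0,0],
    [80,0,0,-0.04,0,0,0],
    [80,0,0,-0.04,0,0,0]
  ]
}}

```text
clock: 21.4
tool_pos: [0.5757, -0.1528, 0.4064]
eef_rot: [0.935, -0.356, 0.0, 0.0]
contact_force: [1.0, 0.4, -0.1]
opening: 0.801
finger_force: 0.0
```

```bash
python3 st.py
python3 - <<'E'
from rect import *
s=cams.snapshot("scene")[:,:,::-1];cv2.imwrite("pics/scene5.png",s)
cv2.imwrite("pics/c5.png",cv2.resize(s[135:215,140:220],(600,600),interpolation=cv2.INTER_CUBIC))
# predicted pixels: barb axis for a few yaws vs stub
pc=np.array([.580,-.150])
for y in(-38,-42,-46):
    d=np.array([np.cos(np.radians(y)),np.sin(np.radians(y))])
    f=lambda k,z:((px("scene",[*(pc+k*d),z])-[140,135])*7.5).round(0)
    print(y,"barb .02",f(.013,.138),"tip",f(.047,.138),"stub",f(.035,.046),f(.109,.046))
print("axis top",(px("scene",[*pc,.162])-[140,135])*7.5)
E
```

```text
21.4 T [ 0.5757 -0.1528  0.4064] yawY -131.7 zaxis [ 0. -0. -1.] q [-0.24  0.78  0.81  1.68 -0.66  0.97 -1.48] F [ 1.01  0.38 -0.14] M [0.089 0.072 0.006] op 0.801 0.0
-38 barb .02 [336. 199.] tip [249. 234.] stub [316. 397.] [134. 476.]
-42 barb .02 [335. 197.] tip [246. 229.] stub [313. 393.] [126. 463.]
-46 barb .02 [335. 196.] tip [243. 223.] stub [311. 389.] [120. 449.]
axis top [360.93689114 135.70068076]
```

View pics/c5.png

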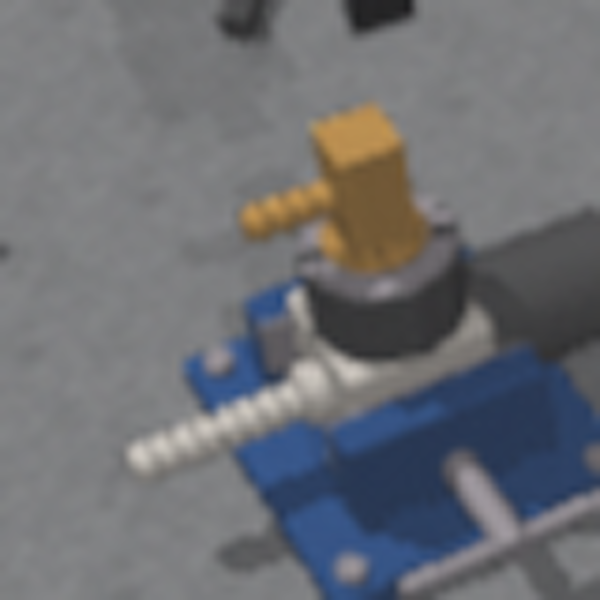

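The barb shows at (250,220)→(322,196) and the stub at (138,458)→(312,385), so they are aligned within a few degrees. I'll clear the arm and measure from both cameras.

Emit:
{"method": "play_rows", "body": {
  "rows": [
    [80,-0.0384,-0.0244,-0.005,0,0,0],
    [80,-0.0384,-0.0244,0,0,0,0],
    [80,-0.0384,-0.0244,0,0,0,0],
    [80,-0.0384,-0.0244,0,0,0,0],
    [80,-0.0384,-0.0244,0,0,0,0],
    [80,-0.0384,-0.0244,0,0,0,0],
    [80,-0.0384,-0.0244,0,0,0,0],
    [80,-0.0384,-0.0244,0,0,0,0]
  ]
}}

```text
clock: 22.45
tool_pos: [0.4758, 0.1986, 0.4102]
eef_rot: [0.935, -0.356, 0.0, -0.0]
contact_force: [1.4, 0.8, 0.6]
opening: 0.8
finger_force: 0.0
```

```bash
python3 - <<'E'
from h import *
def axis(cam,im,kind,z,c,rin,rout):
    hsv=cv2.cvtColor(im,cv2.COLOR_RGB2HSV).astype(int)
    if kind=="barb": wt=np.clip((hsv[...,1]-110)/80,0,1)*((hsv[...,0]>8)&(hsv[...,0]<30))
    else: wt=np.clip((im.min(2).astype(int)-140)/40,0,1)
    v,u=np.nonzero(wt>0.2);X=np.array([onz(cam,(a,b),z)[:2] for a,b in zip(u,v)]);W=wt[v,u]
    d=np.linalg.norm(X-c,axis=1);k=(d>rin)&(d<rout)
    yw=np.arctan2(*(X-c).T[::-1]);k&=abs(yw-np.radians(-42))<.45
    X,W=X[k],W[k];m=np.average(X,axis=0,weights=W);C=np.cov(X.T,aweights=W);e,V=np.linalg.eigh(C);a=V[:,1]*np.sign(V[0,1])
    print(cam,kind,k.sum(),"pca yaw",np.degrees(np.arctan2(a[1],a[0])).round(1),"yaw from c",np.degrees(np.arctan2(*(m-c)[::-1])).round(1),m.round(4),"perp line offset mm",(1e3*(a[0]*(m-c)[1]-a[1]*(m-c)[0])).round(1))
for cam,c in(("scene",np.array([.580,-.149])),("top",np.array([.579,-.1535]))):
    im=cams.snapshot(cam);cv2.imwrite(f"pics/{cam}6.png",im[:,:,::-1])
    axis(cam,im,"barb",.137,c,.022,.055);axis(cam,im,"stub",.046,c,.05,.115)
a=cv2.imread("pics/top6.png")[150:214,270:334];b=cv2.imread("pics/scene6.png")[135:215,140:220]
cv2.imwrite("pics/c6.png",np.hstack([cv2.resize(x,(400,400),interpolation=cv2.INTER_CUBIC) for x in(b,a)]))
E
```

```text
scene barb 29 pca yaw -40.1 yaw from c -52.1 [ 0.6011 -0.1762] perp line offset mm -7.2
scene stub 66 pca yaw -39.4 yaw from c -46.0 [ 0.6353 -0.2063] perp line offset mm -9.2
top barb 9 pca yaw -41.6 yaw from c -43.8 [ 0.6014 -0.175 ] perp line offset mm -1.2
top stub 77 pca yaw -36.5 yaw from c -40.3 [ 0.6477 -0.2117] perp line offset mm -5.9
```

View pics/c6.png

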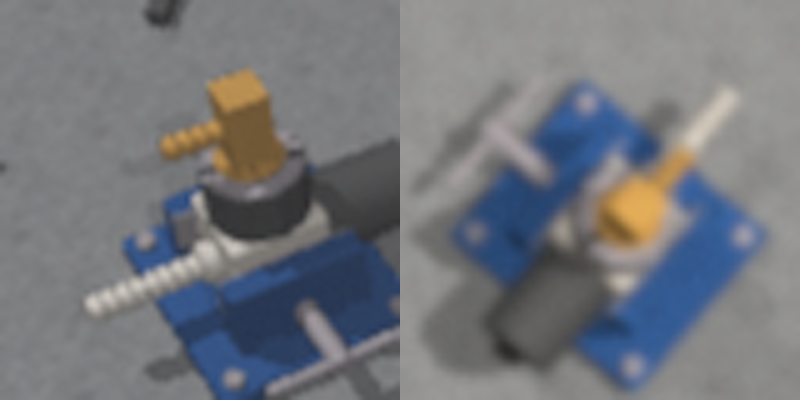

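```bash
python3 - <<'E'
from h import *
T=lambda u,v:onz("top",(270+(u-400)*.16,150+v*.16),.012)
S=lambda u,v:onz("scene",(140+u/5,135+v/5),.012)
y=lambda a,b:np.degrees(np.arctan2(*(b-a)[1::-1])).round(1)
print("top",y(T(476,233),T(585,103)),y(T(633,366),T(742,235)),"short",y(T(585,103),T(742,235))+90,y(T(476,233),T(633,366))+90)
print("scene long",y(S(395,305),S(233,380)),"short",y(S(233,380),S(147,240))+90)
# stub as line through the port centre and tip, stub axis visible end->end
print("stub scene",y(onz("scene",(181.6,186.3),.046),onz("scene",(158.4,196),.046)), "top",y(onz("top",(270+290*.16,150+148*.16),.046),onz("top",(270+333*.16,150+95*.16),.046)))
print("barb scene",y(onz("scene",(182.9,161.1),.137),onz("scene",(173.3,164.3),.137)),"top",y(onz("top",(270+260*.16,150+185*.16),.137),onz("top",(270+288*.16,150+155*.16),.137)))
E
```

```text
top -38.5 -38.6 short -39.099999999999994 -39.0
scene long -38.1 short -40.0
stub scene -38.9 top -37.7
barb scene -43.0 top -41.6
```

```bash
python3 -c "
from plant import r
print(r.finish_job())"
```

```text
the job is handed in; nothing more can be done
None
```

The elbow is screwed into the port and released, with its barb about 3° past the stub by my camera measurements. I left that rather than turn it back. Resistance at the end was about 0.11 N m, no other object was handled, and the job was handed in at about 22 s.

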